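# Lock the revolving head of an engraver's ball block

### The job

Lock the revolving head of the engraver's block so that it cannot turn while the blank in its jaws is worked: take the big-knobbed locking pin from the wooden pin rack, turn the head until the hole in its flange stands over the hole hidden in the ball underneath, somewhere near the uphill side (feel for it with the pin), and push the pin right through both until its knob is fully down on the boss of the flange hole. Let go of it, and leave the two small work pins, the steel bench block and the hammer where they are.

Things in the scene. Friction and masses are not known exactly. Their poses are not given: they have to be found in the camera images.
- block: The engraver's block, fixed on the bench: a 132 mm steel ball in a black rubber ring, tipped 30 degrees so that its top leans along this frame's -x (towards the robot's side), with a round revolving steel head (flange 130 mm wide, 10 mm thick) on the ball's flat shoulder. Origin under the ring's centre, z up. The turning axis meets the line 73 mm above the origin.
- pin_hole (a point): Locking hole in the head's flange: centre of its upper mouth, on top of a round boss 22 mm wide, 8 mm high. z: the hole's axis, up and out, parallel to the head's turning axis (30 degrees from vertical). x: radially outwards; the turning axis lies 52 mm away along -x. The hole is 9.4 mm wide, 18 mm long (boss, then flange) and goes right through.
- hole_foot (a point): Lower end of the flange hole, 18 mm below its mouth, right on the ball's flat shoulder. The ball has one matching hole, 10.5 mm wide, 52 mm from the axis too, hidden under the flange: somewhere within 0.3 rad either way of head joint 0. Until the holes line up within about 2 mm a pin in the flange hole rests on the shoulder; there it can be felt to sink in. Axes as pin_hole.
- jaws (a point): Centre of the two steel jaws on top of the head, on the turning axis (z up along it, x towards the flange hole). Together they are a block 56 mm along x, 50 mm along y, 22 mm high; the boss's top is 14 mm below this point, the flange's top 22 mm. A brass blank held between them stands 3 mm proud. The head can be turned by the jaws or by a pin in its hole.
- head (a joint): Angle of the revolving head, rad, counter-clockwise positive seen down its axis from above. At 0 the flange hole is at the uphill-most place (farthest from the robot's side). Starts between 0.55 and 1.2; free from -2.4 to 2.4. Friction about 0.14 N m, some 3 N at the hole; it stays where it is left.
- lockpin_mid (a point): Locking pin, steel, 72 mm long, 70 g; this point: on its axis, half-way. z towards the knob. Shank 8 mm thick, 44 mm long, tip tapered over 5 mm to 4 mm wide. Knurled round knob 22 mm wide, 28 mm high, from 8 to 36 mm above this point. Fully home, knob on the boss, this point lies 8 mm below pin_hole. A sprung detent in the ball resists: the last 16 mm need a push of 10 to 15 N.
- rack_mid (a point): Centre of the top face of the fixed wooden pin rack, 36 mm (x) by 150 mm (y) by 50 mm high, with three vertical holes 50 mm apart along y, the middle one here. The locking pin stands in any one of them, loose, the underside of its knob on the rack's top; the two work pins stand in the others.
- workpin1: A small work pin in the rack: steel, knob only 14 mm wide and 14 mm high on a shank like the locking pin's; origin at its tip, 44 mm below the knob. To be left alone.
- workpin2: The other small work pin, same as the first. To be left alone.
- bench_block: Steel bench block 75 by 75 by 22 mm lying on the table, origin under its centre. To be left alone.
- hammer: Hammer 260 mm long lying on the table along its x axis, origin under its middle. To be left alone.
Not all that is in view belongs to the job. Leave any purple look-alike of the part that bears lockpin_mid alone.

How it is judged:
At the end, for the whole second after the job is handed in: The locking pin is through the flange hole and into the ball's hole: its knob is within 2 mm of sitting on the boss, its axis within 3 mm and 7 degrees of the hole's, and the head is at rest (z of lockpin_mid in the frame of pin_hole between -0.012 and -0.006 m and x of lockpin_mid in the frame of pin_hole between -0.003 and 0.003 m and y of lockpin_mid in the frame of pin_hole between -0.003 and 0.003 m and angle between the z axis of lockpin_mid and the z axis of pin_hole, either way round below 0.12 rad and velocity of joint head between -0.05 and 0.05 rad/s); the robot touches nothing.
It fails at once if a work pin was moved by more than 15 mm (distance of any of workpin1, workpin2 from where it was at the start of the episode above 0.015 m).
It fails at once if the bench block or the hammer was moved by more than 20 mm (distance of any of bench_block, hammer from where it was at the start of the episode above 0.02 m).
It also fails if it takes over 64 s, if anything falls off the work surface, if the arm or the gripper's body presses on something with over 40 N, if the wrist force passes 120 N, or if a joint passes its speed limit or range.

### The arm

A 6-joint arm with a two-finger parallel gripper is mounted at the origin on the work surface. World frame = base frame: x ahead of the robot, y to its left, z up, the work surface at z = 0. Lengths are in m, angles in rad, forces in N, time in s.
With the tool pointing down it reaches from about 0.325 to 0.75 m from the base axis. Payload 7.6 kg.
Tool frame: the origin (TCP) lies on the centre line of the jaws, within the pads' length; the fingertips stand 11 mm ahead of it and the grasp point (between the pads) lies 8 mm behind it; z points along the fingers, y is the line along which they close (so a half turn about z gives the same grasp; the last joint's range is limited). The gripper opens to 85 mm and grips with 20 to 120 N. Pads are 22 mm wide; open, the fingers measure 114 mm over their backs; the gripper's body (76 mm by 85 mm) begins 54 mm behind the grasp point. The pads swing forward as they close: fully open they stand 13 mm farther back than shut.
Start: joints at [-1.307, 0.052, 1.401, -0, 1.689, -0.07], TCP at [0.172, -0.496, 0.242] pointing down, gripper open.
Joint ranges: [-2.9, 2.9], [-0.91, 2.17], [0.12, 2.37], [-1.06, 4.2], [0.26, 2.73], [-2.93, 2.93]. Speed limits (rad/s): [2.57, 2.57, 3.01, 3.14, 3.14, 3.14].

### API

Orientations are given as a unit quaternion [w, x, y, z].
In Python, from cell import r gives the robot as it stands.
- The arm moves only by the shell command python3 -m jog 'ROWS' [OPENING] [FORCE]. ROWS is a JSON object of lists of equal length, an entry for each row: "slide": the shift along the tool's x, y, z in mm, a list of three; "angular": the turn, a rotation vector about the tool's x, y, z in rad, a list of three. In form: {"slide": [[x, y, z], ...], "angular": [[wx, wy, wz], ...]}. A call has 1 to 20 rows; each row shifts and turns the commanded pose from where the row before left it, along the tool's axes as they then stand; what a row does not reach is not made up. A row lasts 1/12 s, in which the tool goes at most 41.7 mm and 7.16 degrees, less where a joint would pass 70% of its speed; a pose out of reach is approached as far as the arm can. A call is refused whole if a number of a shift passes 41.7 or a number of a turn 0.125, either way. A call with a gripper value outside its range is refused whole. OPENING is the opening, from 0 (shut) to 1 (fully open), set as the call begins (- or left out, the last holds). The fingers move at their own pace and stop on an object; FORCE is the grip in N (left out, the last holds). Time passes only in rows, so rows that do not move let the fingers close. It gives the time, the measured TCP pose, the force, the opening and the grip force at its end, in the units of the state.
- r.observe(): the state, without advancing time (a new reading comes with each control period).
- r.grab_frame(name): name is "scene" or "top"; returns the picture (400x640x3 uint8, red, green, blue); there is no depth.
- r.camera_params(name): a dict with "K" (3x3 intrinsics, pixels), "R" (3x3) and "t" (3): a world point X has camera coordinates R X + t. Camera axes: x right, y down, z forward; pixel columns grow to the right and rows downward; lengths in m; the calibration is good to about 2 mm. A picture is of the moment at which its call begins. camera_params takes no time and is no camera call.
- r.finish_job(): hands the job in; it is judged then, once.
The state is a dict: "t": time; "qpos": joint angles; "dq": joint speeds; "joint_efforts": joint torques, N m; "tool_pos": TCP position; "ee_rot": TCP orientation; "force": force on the tool from outside, world axes, zero at the start; "ft_torque": the same for the moment, N m; "width": opening from 0.0 (shut) to 1.0 (fully open); "grip_force": force on a finger pad.
Only numpy, scipy, OpenCV 4.12 (cv2) and the standard library are available. Lean on these libraries where they do the work, as an engineer would, in place of code of your own. Each camera call takes 0.05 s, during which the arm holds its last target. There are 200 camera calls.

## Working session

There is one attempt and no reset: what is moved stays moved. The work goes in short steps, Python scripts to look and compute and a shell command to move; the robot and the scene stay as the last step left them, time stands still between calls to the robot, and variables do not carry over. Pictures are saved under pics/ and viewed, at most 10 in all, crops included, and the job is handed in when it is done.

```bash
mkdir -p pics; ls
cat > h.py <<'E'
import numpy as np, cv2
from cell import r
def cam(n):
    p=r.camera_params(n); return np.array(p["K"]),np.array(p["R"]),np.array(p["t"])
def proj(n,X):
    K,R,t=cam(n); q=K@(R@np.array(X)+t); return q[:2]/q[2]
def ray(n,u,v):
    K,R,t=cam(n); d=R.T@np.linalg.inv(K)@np.array([u,v,1.]); return -R.T@t,d/np.linalg.norm(d)
def onz(n,u,v,z):
    o,d=ray(n,u,v); return o+d*(z-o[2])/d[2]
def tri(a,b):
    (o1,d1),(o2,d2)=ray(*a),ray(*b); A=np.stack([d1,-d2],1); s=np.linalg.lstsq(A,o2-o1,rcond=None)[0]
    p,q=o1+s[0]*d1,o2+s[1]*d2; return (p+q)/2,np.linalg.norm(p-q)
E
python3 - <<'E'
from h import *
for n in("scene","top"):
    f=r.grab_frame(n); cv2.imwrite(f"pics/{n}0.png",f[:,:,::-1]); K,R,t=cam(n); print(n,K.tolist(),(-R.T@t).round(3),R[2].round(2))
s=r.observe(); print(s)
E
```

```text
pics
scene [[430.9289013076543, 0.0, 312.1703678214765], [0.0, 430.9289013076543, 199.63192854076263], [0.0, 0.0, 1.0]] [ 1.224 -0.501  0.844] [-0.58  0.46 -0.67]
top [[398.03278779638407, 0.0, 316.4288120245496], [0.0, 398.03278779638407, 204.98384067887355], [0.0, 0.0, 1.0]] [0.384 0.016 1.037] [ 0.19 -0.02 -0.98]
{'t': 0.1, 'qpos': array([-1.30732492e+00,  5.28024785e-02,  1.40157845e+00,  1.48371800e-07,
        1.68860598e+00, -7.03143009e-02]), 'dq': array([-0.00030755, -0.00172465, -0.00241557, -0.0026809 ,  0.00039072,
       -0.00085029]), 'joint_efforts': array([ 9.42391671e-04, -3.82583785e+01, -3.60985494e+01, -7.18461911e-05,
        4.79346898e-03, -3.75185357e-05]), 'tool_pos': array([ 0.17195372, -0.49578776,  0.2415642 ]), 'ee_rot': array([-6.93885678e-04,  9.86105442e-01,  1.66119150e-01, -6.71495901e-05]), 'force': array([ 0.57070285, -0.33399311,  0.46271593]), 'ft_torque': array([ 0.01302124, -0.00630077,  0.0547477 ]), 'grip_force': 0.0, 'width': 0.9986339389859876}
```

View pics/scene0.png

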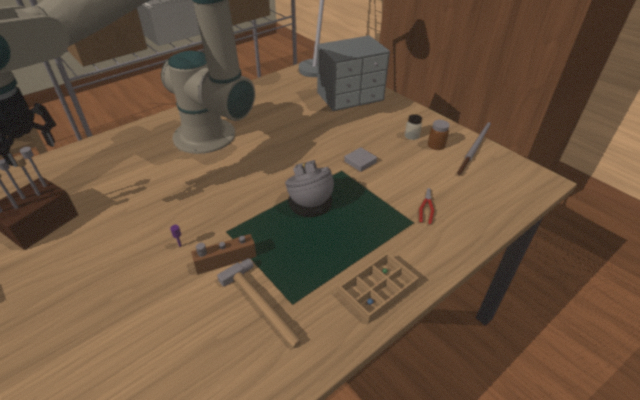

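View pics/top0.png

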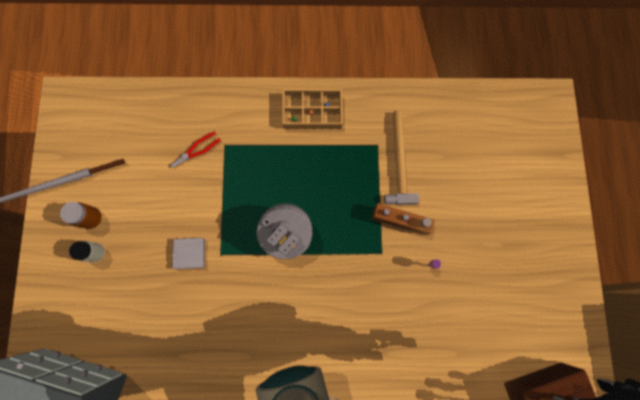

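The scene view shows the rack with pins at about (200,249), (222,246) and (241,240), with the block at (310,190). In the top view the rack pins are at (388,211), (406,217) and (427,223), the boss is near (266,222), and the purple decoy is at (435,264).

Candidates for the pin: those three rack knobs and the purple look-alike. I think it is the one at the robot's-right end, top (427,223), and I'll check that in a close crop.

Run:
```python
import cv2,numpy as np
a=cv2.imread("pics/top0.png");b=cv2.imread("pics/scene0.png")
c=lambda i,x,y:cv2.resize(i[y:y+60,x:x+80],(400,300),interpolation=cv2.INTER_CUBIC)
cv2.imwrite("pics/crop.png",np.vstack([np.hstack([c(a,365,185),c(a,245,200)]),np.hstack([c(b,185,220),c(b,270,155)])]))
```

```text
(no output)
```

View pics/crop.png

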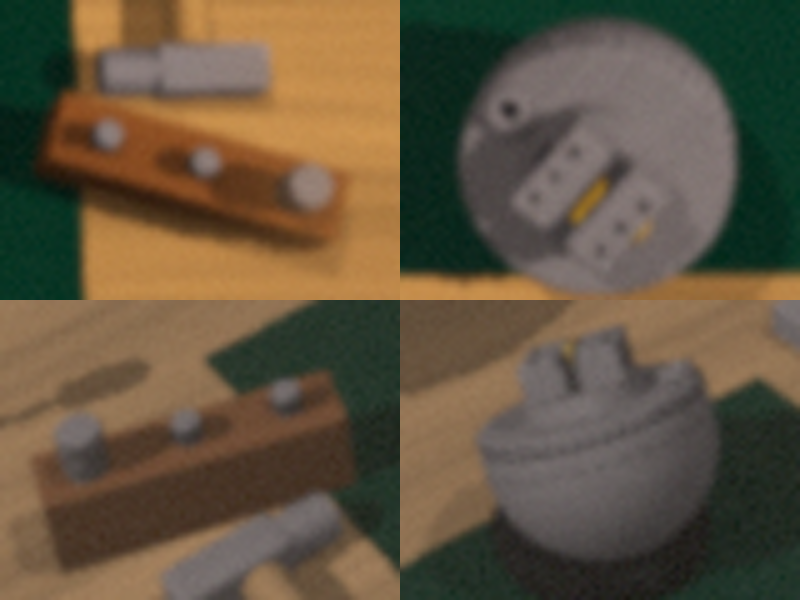

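The crop settles it: the large knob at the rack's end, top (427,222), is the locking pin. The boss hole is at top (266.8,222) and the blank centre is at about (283,240).

Run:
```python
from h import *
print("knob z.078",onz("top",427,222.4,.078),onz("scene",200.8,245,.078), tri(("top",427,222.4),("scene",200.8,245)))
for p in((386.6,211.8),(406.2,217.5)): print("wp",onz("top",*p,.064))
hole=tri(("top",266.8,222),("scene",326.6,169)); print("hole",hole)
blank=tri(("top",283,240),("scene",304,165)); print("blank",blank)
f=cv2.imread("pics/top0.png"); g=f[:,:,:].astype(int)
hsv=cv2.cvtColor(f,cv2.COLOR_BGR2HSV); m=((hsv[:,:,1]<70)&(hsv[:,:,2]>60)).astype(np.uint8)
w=np.zeros_like(m); w[195:270,245:325]=m[195:270,245:325]
c=max(cv2.findContours(cv2.morphologyEx(w,cv2.MORPH_CLOSE,np.ones((9,9))),0,1)[0],key=cv2.contourArea)
e=cv2.fitEllipse(cv2.convexHull(c)); print(e)
for z in(.1,.12,.14): print(z,onz("top",*e[0],z))
print("mat/ring scene base",onz("scene",312,207,0))
```

```text
knob z.078 [ 0.52209511 -0.2787204   0.078     ] [ 0.52420898 -0.27632646  0.078     ] (array([ 0.52284968, -0.27743745,  0.07762085]), np.float64(0.0030667727601815854))
wp [ 0.55123487 -0.18328692  0.064     ]
wp [ 0.53665632 -0.23166893  0.064     ]
hole (array([0.52211561, 0.11228027, 0.11103321]), np.float64(0.007297415321894774))
blank (array([0.47751146, 0.07164234, 0.1187431 ]), np.float64(0.002541396594225761))
((284.867431640625, 230.96319580078125), (55.40488052368164, 55.987003326416016), 67.95411682128906)
0.1 [0.50006309 0.06744451 0.1       ]
0.12 [0.49758156 0.06634784 0.12      ]
0.14 [0.49510002 0.06525117 0.14      ]
mat/ring scene base [5.24354155e-01 6.29267531e-02 1.11022302e-16]
```

The knob is consistent between views (z 0.0776 against 0.078 expected), but the hole rays miss each other by 7 mm. I'll average some frames and look at the block more closely.

Run:
```python
from h import *
o=[]
for n,x,y in(("top",250,195),("scene",275,150)):
    f=np.mean([r.grab_frame(n).astype(float) for _ in range(6)],0); f=f[:,:,::-1]; np.save(f"pics/{n}.npy",f)
    c=np.clip((f[y:y+75,x:x+70])*1.2,0,255).astype(np.uint8)
    o.append(cv2.resize(c,(400,429),interpolation=cv2.INTER_CUBIC))
cv2.imwrite("pics/block.png",np.hstack(o))
```

```text
(no output)
```

View pics/block.png

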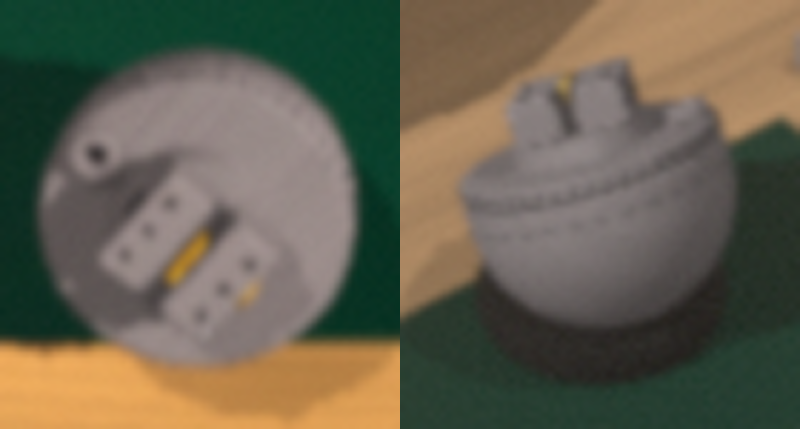

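Pixels read from this crop:

| Feature | Top view | Scene view |
|---|---|---|
| Hole | (266.8,221.8) | (325.8,168.9) |
| Jaws centre | (283,240) | (304.4,165) |
| Ball centre (from silhouette) | (285,230.5) | (309.5,182.7) |

I'll fit the given geometry to these points.

Run:
```python
from h import *
from scipy.optimize import least_squares
from scipy.spatial.transform import Rotation as Ro
print("ball",tri(("top",285,230.5),("scene",309.5,182.7)))
obs=[("hole","top",266.8,221.8),("hole","scene",325.8,168.9),("jaw","top",283,240),("jaw","scene",304.4,165),("ball","top",285,230.5),("ball","scene",309.5,182.7)]
def model(p):
    x,y,yaw,s,th=p; B=np.array([x,y,.073]); Rh=(Ro.from_euler('z',yaw)*Ro.from_euler('y',-np.pi/6)*Ro.from_euler('z',th)).as_matrix()
    return dict(ball=B,jaw=B+Rh[:,2]*(s+.032+.002),hole=B+Rh@[.052,0,s+.018]),Rh
def res(p):
    M,_=model(p); return np.concatenate([proj(n,M[k])-[u,v] for k,n,u,v in obs]+[[p[2]/.15,(p[3]-.03)/.01]])
for w in (0,1):
    s=least_squares(res,[.5,.065,0,.03,1.]); print(s.x.round(4),s.fun.round(2)); M,Rh=model(s.x); print({k:v.round(4) for k,v in M.items()}); print(Rh.round(3).tolist())
    # jaw axis dir from jaw edges in top
    break
a=onz("top",250+139/5.714,195+215/5.714,.125);b=onz("top",250+227/5.714,195+296/5.714,.115);print("jaw x dir",(a-b))
```

```text
ball (array([0.50481176, 0.06920948, 0.07442966]), np.float64(0.0016111549618065826))
[ 0.5041  0.069  -0.1637  0.0158  0.9459] [-0.22 -0.33 -1.78 -1.38 -1.02 -1.07  0.04  0.96 -0.18  0.16 -0.48  0.35
 -1.09 -1.42]
{'ball': array([0.5041, 0.069 , 0.073 ]), 'jaw': array([0.4796, 0.0731, 0.1162]), 'hole': array([0.5203, 0.1091, 0.1175])}
[[0.632, -0.598, -0.493], [0.718, 0.692, 0.081], [0.293, -0.406, 0.866]]
jaw x dir [0.03186351 0.03504021 0.01      ]
```

```bash
cat >> h.py <<'E'
from scipy.spatial.transform import Rotation as Ro
def pose():
    s=r.observe(); q=s["ee_rot"]; return s,np.array(s["tool_pos"]),Ro.from_quat([q[1],q[2],q[3],q[0]])
def delta(P,Rt=None):
    "slide mm now in tool axes, then turn rotvec"
    s,p,R=pose(); d=R.inv().apply(np.array(P)-p)*1000
    print("slide",d.round(1),"norm",np.linalg.norm(d).round(1),end=' ')
    if Rt is not None:
        w=(R.inv()*Rt).as_rotvec(); print("turn",w.round(3), "slide after turn",Rt.inv().apply(np.array(P)-p).round(4)*1000,end=' ')
    print("F",s["force"].round(1),"w",round(s["width"],3),"t",round(s["t"],2),"p",p.round(4),"q",s["qpos"].round(2))
E
R0='[0,0,0]'
python3 -m jog '{"slide":[[33.5,-7.6,0],[33.5,-7.6,0],[33.5,-7.6,0],[33.5,-7.6,0],[33.5,-7.6,0],[33.5,-7.6,0],[33.5,-7.6,0],[33.5,-7.6,0],[33.5,-7.6,0],[33.5,-7.6,0],[33.5,-7.6,0],[33.5,-7.6,0],[0,0,14],[0,0,14],[0,0,14],[0,0,14],[0,0,14],[0,0,14],[0,0,14],[0,0,14]],"angular":[[0,0,0],[0,0,0],[0,0,0],[0,0,0],[0,0,0],[0,0,0],[0,0,0],[0,0,0],[0,0,0],[0,0,0],[0,0,0],[0,0,0],[0,0,-0.118],[0,0,-0.118],[0,0,-0.118],[0,0,-0.118],[0,0,-0.118],[0,0,-0.118],[0,0,-0.118],[0,0,-0.118]]}' 0.5 40
python3 - <<'E'
from h import *
y=np.radians(-16.9); Y=np.array([np.cos(y),np.sin(y),0]);Z=np.array([0,0,-1.]);X=np.cross(Y,Z)
delta([.5222,-.2785,.065],Ro.from_matrix(np.stack([X,Y,Z],1)))
E
```

```text
t: 2.37
tool_pos: [0.522, -0.2781, 0.1296]
ee_rot: [0.0, 0.801, 0.599, -0.0]
force: [0.8, -0.0, 1.1]
width: 0.499
grip_force: 0.0
slide [-0.3  0.3 64.6] norm 64.6 turn [0.    0.    0.008] slide after turn [-0.3  0.3 64.6] F [ 0.8 -0.   1.1] w 0.499 t 2.37 p [ 0.522  -0.2781  0.1296] q [-0.55  0.3   1.35 -0.    1.49 -0.26]
```

```bash
python3 -m jog '{"slide":[[0,0,13],[0,0,13],[0,0,13],[0,0,13],[0,0,12.5],[0,0,0]],"angular":[[0,0,0],[0,0,0],[0,0,0],[0,0,0],[0,0,0],[0,0,0]]}'
python3 -m jog '{"slide":[[0,0,0],[0,0,0],[0,0,0],[0,0,0],[0,0,0],[0,0,0],[0,0,0],[0,0,0]],"angular":[[0,0,0],[0,0,0],[0,0,0],[0,0,0],[0,0,0],[0,0,0],[0,0,0],[0,0,0]]}' 0 40
```

```text
t: 2.87
tool_pos: [0.5206, -0.2773, 0.0623]
ee_rot: [-0.002, 0.803, 0.596, -0.001]
force: [-1.1, 0.7, -0.1]
width: 0.499
grip_force: 0.0
t: 3.53
tool_pos: [0.5225, -0.2784, 0.0665]
ee_rot: [0.001, 0.803, 0.596, 0.0]
force: [2.6, -1.0, 1.3]
width: 0.243
grip_force: 39.4
```

```bash
python3 -m jog '{"slide":[[0,0,-6],[0,0,-12],[0,0,-18],[0,0,-20],[0,0,-20],[0,0,-20],[0,0,-20],[0,0,-20],[0,0,-20],[0,0,-20],[0,0,-14],[0,0,0]],"angular":[[0,0,0],[0,0,0],[0,0,0],[0,0,0],[0,0,0],[0,0,0],[0,0,0],[0,0,0],[0,0,0],[0,0,0],[0,0,0],[0,0,0]]}' 0 60
cat >> h.py <<'E'
# head geometry: block yaw, ball centre, s
def head(th,yaw=-.16,B=(.5041,.069,.073),s=.0158):
    Rh=(Ro.from_euler('z',yaw)*Ro.from_euler('y',-np.pi/6)*Ro.from_euler('z',th)); return Rh,np.array(B)+Rh.apply([.052,0,s+.018])
def tool_for(th,above,**k):
    "tool pose for pin tip 'above' m above hole mouth; tool y = -tangent, x = radial outward"
    Rh,m=head(th,**k); M=Rh.as_matrix(); x,y,z=M.T
    Rt=Ro.from_matrix(np.stack([x,-y,-z],1)); return m+z*(above+.059),Rt
E
python3 - <<'E'
from h import *
f=r.grab_frame("scene"); cv2.imwrite("pics/lift.png",cv2.resize(f[130:290,120:360,::-1],(720,480),interpolation=cv2.INTER_CUBIC))
P,R=tool_for(.946,.03); print(P); delta(P,R)
E
```

```text
t: 4.53
tool_pos: [0.5224, -0.2785, 0.2594]
ee_rot: [0.002, 0.803, 0.596, 0.001]
force: [-0.5, -1.1, -0.2]
width: 0.233
grip_force: 59.6
[0.47620868 0.11622304 0.19455615]
slide [ 364.5 -158.1   61.9] norm 402.1 turn [-0.489  0.196  0.481] slide after turn [ 2.369e+02 -3.249e+02  1.000e-01] F [ 0.9  0.1 -0.4] w 0.237 t 4.58 p [ 0.5221 -0.2783  0.2571] q [-0.55  0.24  1.17 -0.    1.73 -0.26]
```

View pics/lift.png

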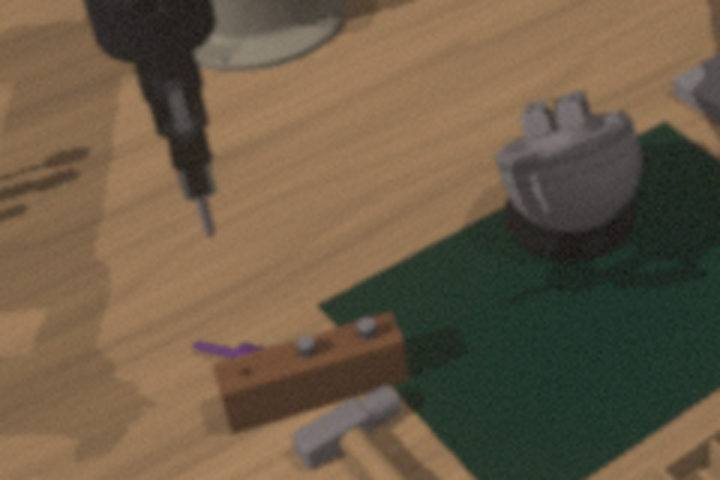

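The view shows the pin gripped straight, with its tip at crop (210,235), and the work pins undisturbed. The purple look-alike now lies flat at crop (225,350). Next I carry the pin over the head and tilt the tool.

```bash
python3 -m jog '{"slide":[[30.4,-13.2,0],[30.4,-13.2,0],[30.4,-13.2,0],[30.4,-13.2,0],[30.4,-13.2,0],[30.4,-13.2,0],[30.4,-13.2,0],[30.4,-13.2,0],[30.4,-13.2,0],[30.4,-13.2,0],[30.4,-13.2,0],[30.4,-13.2,0],[0,0,0],[0,0,0],[0,0,0],[0,0,0],[0,0,0],[0,0,0],[0,0,0]],"angular":[[0,0,0],[0,0,0],[0,0,0],[0,0,0],[0,0,0],[0,0,0],[0,0,0],[0,0,0],[0,0,0],[0,0,0],[0,0,0],[0,0,0],[-0.0815,0.0327,0.0802],[-0.0815,0.0327,0.0802],[-0.0815,0.0327,0.0802],[-0.0815,0.0327,0.0802],[-0.0815,0.0327,0.0802],[-0.0815,0.0327,0.0802],[0,0,0]]}'
python3 - <<'E'
from h import *
P,R=tool_for(.946,.03); delta(P,R)
P,R=tool_for(.946,.008); delta(P,R)
E
```

```text
t: 6.17
tool_pos: [0.4736, 0.1171, 0.2523]
ee_rot: [0.135, 0.893, 0.369, 0.219]
force: [-0.5, 0.7, -0.6]
width: 0.229
grip_force: 59.6
slide [-15.8 -21.   51.5] norm 57.8 turn [-0.003  0.002 -0.002] slide after turn [-15.9 -21.2  51.4] F [-0.5  0.7 -0.6] w 0.229 t 6.17 p [0.4736 0.1171 0.2523] q [ 0.29 -0.4   1.85 -0.23  1.23  1.1 ]
slide [-15.8 -21.   73.5] norm 78.0 turn [-0.003  0.002 -0.002] slide after turn [-15.9 -21.2  73.4] F [-0.5  0.7 -0.6] w 0.229 t 6.17 p [0.4736 0.1171 0.2523] q [ 0.29 -0.4   1.85 -0.23  1.23  1.1 ]
```

Move to 15 mm above the mouth and look from both cameras.

```bash
python3 -m jog '{"slide":[[-4,-5.3,0],[-4,-5.3,0],[-4,-5.3,10],[-3.8,-5.1,15],[0,0,15],[0,0,15],[0,0,11.5],[0,0,0],[0,0,0]],"angular":[[0,0,0],[0,0,0],[0,0,0],[0,0,0],[0,0,0],[0,0,0],[0,0,0],[0,0,0],[0,0,0]]}'
python3 - <<'E'
from h import *
o=[]
_,p,R=pose(); z=R.as_matrix()[:,2]; tip=p+z*.059; Rh,m=head(.946)
for n,x,y in(("top",245,190),("scene",275,140)):
    f=np.mean([r.grab_frame(n).astype(float) for _ in range(4)],0)[:,:,::-1]
    c=np.clip((f[y:y+75,x:x+70])*1.2,0,255).astype(np.uint8)
    o.append(cv2.resize(c,(400,429),interpolation=cv2.INTER_CUBIC))
    print(n,"tip",(proj(n,tip)-[x,y])*5.714,"mouth",(proj(n,m)-[x,y])*5.714,"knobmid",(proj(n,p)-[x,y])*5.714)
cv2.imwrite("pics/near.png",np.hstack(o)); print(tip.round(4),m.round(4))
E
```

```text
t: 6.92
tool_pos: [0.4855, 0.1144, 0.1837]
ee_rot: [0.135, 0.893, 0.37, 0.218]
force: [-0.4, 0.2, 1.1]
width: 0.23
grip_force: 59.6
top tip [117.93112805 188.92972014] mouth [123.24949904 180.258238  ] knobmid [ 90.41040568 245.69981719]
scene tip [273.47695019 125.99243422] mouth [279.90074045 157.1098073 ] knobmid [242.81322958   5.98066423]
[0.5144 0.1097 0.1325] [0.5201 0.1091 0.1175]
```

View pics/near.png

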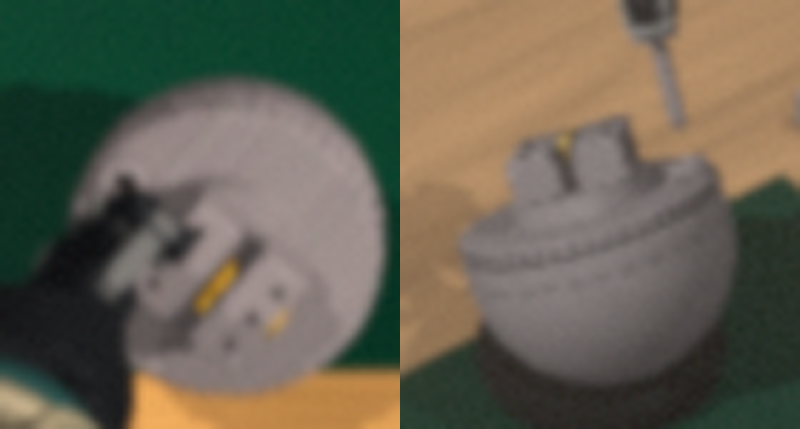

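The scene crop shows the tip at (680,122) against a predicted (673,126), so that camera is biased by about 1 px. The boss top is nearly edge-on with its centre at about (690,157).

Run:
```python
from h import *
m,g=tri(("top",266.8,221.8),("scene",324.6,168.2)); print(m,g)
_,p,R=pose(); print("tip->mouth in tool mm",(R.inv().apply(m-(p+R.as_matrix()[:,2]*.059))*1000).round(1),"model",(R.inv().apply(head(.946)[1]-(p+R.as_matrix()[:,2]*.059))*1000).round(1))
```

```text
[0.52053473 0.10973014 0.11473685] 0.0020608217052603445
tip->mouth in tool mm [-2.6 -4.2 19.8] model [-2.5 -2.9 17.3]
```

```bash
python3 -m jog '{"slide":[[0,0,0],[0,0,0],[0,0,0]],"angular":[[0,0,0],[0,0,0],[0,0,0]]}'
python3 - <<'E'
from h import *
m=np.array([.5205,.1095,.1155])
_,p,R=pose(); print("tip->mouth in tool mm",(R.inv().apply(m-(p+R.as_matrix()[:,2]*.059))*1000).round(1))
E
```

```text
t: 7.57
tool_pos: [0.4858, 0.1148, 0.1851]
ee_rot: [0.135, 0.893, 0.37, 0.22]
force: [-0.1, 0.5, -1.0]
width: 0.232
grip_force: 59.6
tip->mouth in tool mm [-2.3 -3.6 18.8]
```

```bash
python3 -m jog '{"slide":[[-1.2,-1.8,3],[-1.2,-1.8,4],[0,0,4],[0,0,3],[0,0,2],[0,0,2],[0,0,2],[0,0,2],[0,0,0],[0,0,0]],"angular":[[0,0,0],[0,0,0],[0,0,0],[0,0,0],[0,0,0],[0,0,0],[0,0,0],[0,0,0],[0,0,0],[0,0,0]]}'
cat > st.py <<'E'
from h import *
m=np.array([.5205,.1095,.1155])
s,p,R=pose(); print("tip->mouth tool mm",(R.inv().apply(m-(p+R.as_matrix()[:,2]*.059))*1000).round(1),"F tool",R.inv().apply(s["force"]).round(1),"T tool",R.inv().apply(s["ft_torque"]).round(2))
E
python3 st.py
```

```text
t: 8.4
tool_pos: [0.4928, 0.1139, 0.1633]
ee_rot: [0.135, 0.893, 0.37, 0.219]
force: [-0.4, 1.6, -1.9]
width: 0.236
grip_force: 59.6
tip->mouth tool mm [ 0.3  0.5 -3.5] F tool [ 0.3 -2.1  1.3] T tool [ 0.76 -0.09  0.07]
```

```bash
python3 -m jog '{"slide":[[0,0,1.5],[0,0,1.5],[0,0,1.5],[0,0,1.5],[0,0,0],[0,0,0]],"angular":[[0,0,0],[0,0,0],[0,0,0],[0,0,0],[0,0,0],[0,0,0]]}'; python3 st.py
```

```text
t: 8.9
tool_pos: [0.4959, 0.1133, 0.1583]
ee_rot: [0.135, 0.893, 0.37, 0.22]
force: [-1.0, 2.2, -2.4]
width: 0.234
grip_force: 59.7
tip->mouth tool mm [ 0.3  0.1 -9.5] F tool [ 0.2 -3.1  1.4] T tool [ 0.84 -0.13 -0.02]
```

```bash
python3 -m jog '{"slide":[[0,-0.3,1.5],[0,-0.3,1.5],[0,0,1.5],[0,0,1.5],[0,0,0],[0,0,0]],"angular":[[0,0,0],[0,0,0],[0,0,0],[0,0,0],[0,0,0],[0,0,0]]}'; python3 st.py;  python3 -m jog '{"slide":[[0,0,1],[0,0,1],[0,0,1],[0,0,1],[0,0,0],[0,0,0]],"angular":[[0,0,0],[0,0,0],[0,0,0],[0,0,0],[0,0,0],[0,0,0]]}'; python3 st.py
```

```text
t: 9.4
tool_pos: [0.4987, 0.1132, 0.1534]
ee_rot: [0.135, 0.893, 0.37, 0.22]
force: [-0.7, 0.9, -0.4]
width: 0.232
grip_force: 60.0
tip->mouth tool mm [ -0.    0.3 -15.2] F tool [ 0.1 -1.2 -0.1] T tool [ 0.35 -0.11 -0.02]
t: 9.9
tool_pos: [0.5008, 0.1139, 0.1529]
ee_rot: [0.135, 0.892, 0.369, 0.221]
force: [-21.6, 3.3, 20.7]
width: 0.236
grip_force: 63.1
tip->mouth tool mm [ -1.8  -0.3 -16.5] F tool [ -5.1  -6.8 -28.8] T tool [ 1.67 -1.26 -0.02]
```

The pin is in the flange hole and touches the shoulder at the expected depth. Now I raise it a little and start turning the head with it.

```bash
python3 -m jog '{"slide":[[0,-0.3,-2],[0,-0.3,-2.5],[0,0,0],[0,0,0]],"angular":[[0,0,0],[0,0,0],[0,0,0],[0,0,0]]}'; python3 st.py;  python3 -m jog '{"slide":[[-0.06,2.6,0],[-0.06,2.6,0],[-0.06,2.6,0],[-0.06,2.6,0],[0,0,0],[0,0,0],[0,0,0]],"angular":[[0,0,0.05],[0,0,0.05],[0,0,0.05],[0,0,0.05],[0,0,0],[0,0,0],[0,0,0]]}'; python3 st.py
```

```text
t: 10.23
tool_pos: [0.498, 0.1136, 0.1532]
ee_rot: [0.135, 0.893, 0.37, 0.22]
force: [0.4, 0.0, -0.4]
width: 0.235
grip_force: 59.7
tip->mouth tool mm [  0.2   1.1 -14.9] F tool [0.2 0.1 0.5] T tool [ 0.21 -0.17 -0.02]
t: 10.82
tool_pos: [0.5035, 0.106, 0.1569]
ee_rot: [0.112, 0.925, 0.279, 0.232]
force: [0.6, 1.7, -2.0]
width: 0.238
grip_force: 59.7
tip->mouth tool mm [ -0.6  -9.  -15. ] F tool [ 0.7 -1.8  1.9] T tool [0.59 0.08 0.01]
```

```bash
python3 -m jog '{"slide":[[-0.06,2.6,0],[-0.06,2.6,0],[-0.06,2.6,0],[-0.06,2.6,0],[-0.06,2.6,0],[-0.06,2.6,0],[0,0,0],[0,0,0],[0,0,0]],"angular":[[0,0,0.05],[0,0,0.05],[0,0,0.05],[0,0,0.05],[0,0,0.05],[0,0,0.05],[0,0,0],[0,0,0],[0,0,0]]}'; python3 st.py
```

```text
t: 11.57
tool_pos: [0.5091, 0.092, 0.1618]
ee_rot: [0.077, 0.956, 0.138, 0.247]
force: [1.9, 2.5, 0.2]
width: 0.234
grip_force: 59.7
tip->mouth tool mm [ -6.  -24.  -14.6] F tool [ 2.5 -1.8  0.6] T tool [ 0.36  0.17 -0.03]
```

```bash
python3 -m jog '{"slide":[[0.3,0,1],[0,0,1],[0,0,0.5],[0,0,0],[0,0,0]],"angular":[[0,0,0],[0,0,0],[0,0,0],[0,0,0],[0,0,0]]}'; python3 st.py
```

```text
t: 11.98
tool_pos: [0.5107, 0.0921, 0.1608]
ee_rot: [0.076, 0.956, 0.138, 0.247]
force: [-6.3, 2.7, 8.3]
width: 0.23
grip_force: 60.8
tip->mouth tool mm [ -6.9 -24.  -16.3] F tool [ -0.7  -2.2 -10.5] T tool [ 0.43 -0.39 -0.06]
```

```bash
python3 -m jog '{"slide":[[-0.05,2.1,0],[0,0,0],[0,0,0]],"angular":[[0,0,0.04],[0,0,0],[0,0,0]]}' >/dev/null; python3 st.py; python3 -m jog '{"slide":[[-0.05,2.1,0],[0,0,0],[0,0,0]],"angular":[[0,0,0.04],[0,0,0],[0,0,0]]}' >/dev/null; python3 st.py;python3 -m jog '{"slide":[[-0.05,2.1,0],[0,0,0],[0,0,0]],"angular":[[0,0,0.04],[0,0,0],[0,0,0]]}' ; python3 st.py
```

```text
tip->mouth tool mm [ -8.1 -25.9 -16.3] F tool [ -1.2  -1.3 -10.1] T tool [ 0.39 -0.31 -0.01]
tip->mouth tool mm [ -9.2 -27.7 -16.3] F tool [ 0.2 -1.5 -8.2] T tool [ 0.36 -0.22  0.04]
t: 12.73
tool_pos: [0.512, 0.086, 0.162]
ee_rot: [0.061, 0.963, 0.08, 0.252]
force: [-3.2, 1.6, 7.0]
width: 0.23
grip_force: 60.5
tip->mouth tool mm [-10.4 -29.4 -16.3] F tool [ 0.8 -0.9 -7.8] T tool [ 0.35 -0.13  0.01]
```

```bash
for i in 1; do python3 -m jog '{"slide":[[-0.05,2.1,0.1],[0,0,0],[0,0,0]],"angular":[[0,0,0.04],[0,0,0],[0,0,0]]}' >/dev/null; python3 st.py; python3 -m jog '{"slide":[[-0.05,2.1,0.1],[0,0,0],[0,0,0]],"angular":[[0,0,0.04],[0,0,0],[0,0,0]]}' >/dev/null; python3 st.py;python3 -m jog '{"slide":[[-0.05,2.1,0],[0,0,0],[0,0,0]],"angular":[[0,0,0.04],[0,0,0],[0,0,0]]}' ; python3 st.py; done
```

```text
tip->mouth tool mm [-11.6 -31.  -16.4] F tool [ 0.9 -0.9 -8.3] T tool [ 0.37 -0.18  0.02]
tip->mouth tool mm [-12.9 -32.6 -16.5] F tool [ 0.4 -1.5 -7.2] T tool [ 0.36 -0.2   0.02]
t: 13.48
tool_pos: [0.5125, 0.0796, 0.1622]
ee_rot: [0.046, 0.966, 0.022, 0.255]
force: [-1.0, 1.9, 5.5]
width: 0.233
grip_force: 60.2
tip->mouth tool mm [-13.9 -34.3 -16.9] F tool [ 1.9 -1.4 -5.4] T tool [0.38 0.18 0.03]
```

```bash
python3 -m jog '{"slide":[[0.05,2.1,0.3],[0,0,0],[0,0,0]],"angular":[[0,0,0.04],[0,0,0],[0,0,0]]}' >/dev/null; python3 st.py; python3 -m jog '{"slide":[[-0.05,2.1,0.15],[0,0,0],[0,0,0]],"angular":[[0,0,0.04],[0,0,0],[0,0,0]]}' >/dev/null; python3 st.py;python3 -m jog '{"slide":[[-0.05,2.1,0.15],[0,0,0],[0,0,0]],"angular":[[0,0,0.04],[0,0,0],[0,0,0]]}' ; python3 st.py
```

```text
tip->mouth tool mm [-14.8 -35.8 -17.8] F tool [ 3.8 -2.1 -0.6] T tool [ 0.52  0.38 -0.02]
tip->mouth tool mm [-16.2 -37.4 -17.9] F tool [ 2.3 -1.8 -0.5] T tool [ 0.48  0.45 -0.01]
t: 14.23
tool_pos: [0.5123, 0.0731, 0.1615]
ee_rot: [0.031, 0.965, -0.035, 0.256]
force: [2.8, 2.7, 1.9]
width: 0.232
grip_force: 59.7
tip->mouth tool mm [-17.7 -38.8 -18. ] F tool [ 3.2 -2.8 -0.4] T tool [ 0.51  0.56 -0.05]
```

```bash
python3 -m jog '{"slide":[[0.1,-1.5,0],[0.1,-1.5,0],[0,0,1],[0,0,1],[0,0,1],[0,0,0],[0,0,0]],"angular":[[0,0,-0.03],[0,0,-0.03],[0,0,0],[0,0,0],[0,0,0],[0,0,0],[0,0,0]]}' ; python3 st.py
```

```text
t: 14.82
tool_pos: [0.5141, 0.0757, 0.1585]
ee_rot: [0.039, 0.966, -0.007, 0.255]
force: [4.5, -1.9, 1.0]
width: 0.233
grip_force: 59.7
tip->mouth tool mm [-15.4 -37.  -21.3] F tool [4.4 1.8 1.5] T tool [-0.48  0.72 -0.03]
```

It has sunk into the ball's hole, about 5 mm past the shoulder. I keep pushing and relieve the side forces as I go.

```bash
python3 -m jog '{"slide":[[0.4,0,1],[0,0,1],[0,0,1],[0,0,1],[0,0,0],[0,0,0]],"angular":[[0,0,0],[0,0,0],[0,0,0],[0,0,0],[0,0,0],[0,0,0]]}' >/dev/null; python3 st.py
```

```text
tip->mouth tool mm [-15.7 -36.8 -25.3] F tool [3.3 2.9 1.9] T tool [-0.56  0.49  0.02]
```

```bash
python3 -m jog '{"slide":[[0.3,0.3,1],[0,0,1],[0,0,1],[0,0,1],[0,0,0],[0,0,0]],"angular":[[0,0,0],[0,0,0],[0,0,0],[0,0,0],[0,0,0],[0,0,0]]}' >/dev/null; python3 st.py; python3 -m jog '{"slide":[[0,0,1],[0,0,1],[0,0,1],[0,0,0],[0,0,0]],"angular":[[0,0,0],[0,0,0],[0,0,0],[0,0,0],[0,0,0]]}' ; python3 st.py
```

```text
tip->mouth tool mm [-15.9 -37.  -29.2] F tool [2.4 0.4 1.7] T tool [-0.12  0.32  0.02]
t: 16.23
tool_pos: [0.5201, 0.0748, 0.1495]
ee_rot: [0.039, 0.966, -0.007, 0.255]
force: [0.9, -0.7, 1.8]
width: 0.238
grip_force: 60.0
tip->mouth tool mm [-16.2 -37.  -32. ] F tool [ 1.7  0.8 -1.1] T tool [-0.04  0.06  0.03]
```

```bash
python3 -m jog '{"slide":[[0.1,0,1],[0,0,1],[0,0,1],[0,0,1],[0,0,0],[0,0,0]],"angular":[[0,0,0],[0,0,0],[0,0,0],[0,0,0],[0,0,0],[0,0,0]]}' >/dev/null; python3 st.py; python3 -m jog '{"slide":[[0,0,1],[0,0,1],[0,0,1],[0,0,0],[0,0,0]],"angular":[[0,0,0],[0,0,0],[0,0,0],[0,0,0],[0,0,0]]}' ; python3 st.py
```

```text
tip->mouth tool mm [-16.2 -37.  -36.3] F tool [ 4.  -0.3  0.6] T tool [ 0.02  0.28 -0.07]
t: 17.15
tool_pos: [0.5237, 0.0742, 0.1433]
ee_rot: [0.039, 0.966, -0.007, 0.255]
force: [4.2, -0.5, 0.1]
width: 0.237
grip_force: 59.8
tip->mouth tool mm [-16.2 -37.1 -39.3] F tool [3.6 0.4 2. ] T tool [-0.1   0.34  0.03]
```

```bash
python3 -m jog '{"slide":[[0.3,0,1],[0,0,1],[0,0,0.5],[0,0,0],[0,0,0]],"angular":[[0,0,0],[0,0,0],[0,0,0],[0,0,0],[0,0,0]]}' >/dev/null; python3 st.py; python3 -m jog '{"slide":[[0,0,1],[0,0,0.5],[0,0,0],[0,0,0]],"angular":[[0,0,0],[0,0,0],[0,0,0],[0,0,0]]}' ; python3 st.py
python3 - <<'E'
from h import *
o=[]
for n,x,y in(("top",245,190),("scene",275,130)):
    f=np.mean([r.grab_frame(n).astype(float) for _ in range(4)],0)[:,:,::-1]
    o.append(cv2.resize(np.clip((f[y:y+75,x:x+70])*1.2,0,255).astype(np.uint8),(400,429),interpolation=cv2.INTER_CUBIC))
cv2.imwrite("pics/in.png",np.hstack(o))
E
```

```text
tip->mouth tool mm [-16.3 -37.1 -41.8] F tool [2.7 0.4 1. ] T tool [-0.02  0.13 -0.02]
t: 17.9
tool_pos: [0.5254, 0.074, 0.1409]
ee_rot: [0.039, 0.966, -0.007, 0.255]
force: [-11.9, -0.1, 11.9]
width: 0.231
grip_force: 61.5
tip->mouth tool mm [-16.5 -37.1 -42.1] F tool [ -4.5   1.3 -16.2] T tool [-0.26 -1.05  0.07]
```

View pics/in.png

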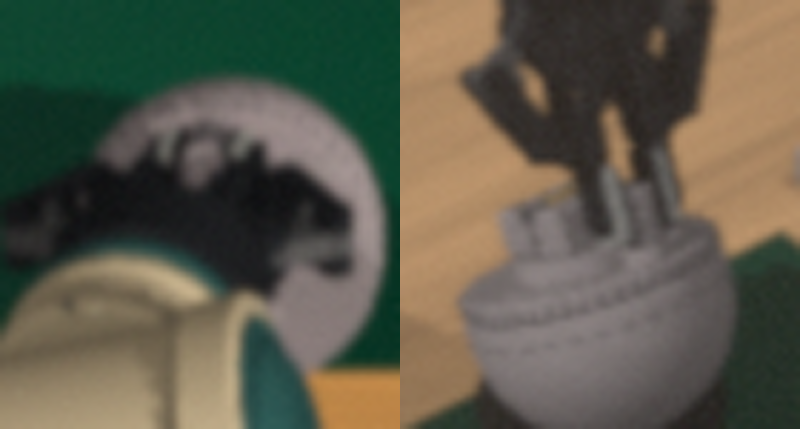

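The views show the knob between the pads, low over the boss. Contact came at 42 mm, where the knob should seat. I'll press harder to see whether it yields.

```bash
python3 -m jog '{"slide":[[0.3,0,0.7],[0,0,0.8],[0,0,0],[0,0,0],[0,0,0]],"angular":[[0,0,0],[0,0,0],[0,0,0],[0,0,0],[0,0,0]]}' ; python3 st.py
```

```text
t: 18.72
tool_pos: [0.5258, 0.0742, 0.1409]
ee_rot: [0.039, 0.966, -0.007, 0.254]
force: [-30.3, -0.1, 25.4]
width: 0.233
grip_force: 63.8
tip->mouth tool mm [-16.9 -36.8 -42.3] F tool [-13.8   2.9 -36.9] T tool [-0.12 -2.66 -0.03]
```

```bash
python3 -m jog '{"slide":[[-0.4,0,-1.5],[-0.2,0,-1.2],[0,0,0],[0,0,0]],"angular":[[0,0,0],[0,0,0],[0,0,0],[0,0,0]]}'; python3 st.py; python3 -m jog '{"slide":[[0,0,0],[0,0,0],[0,0,0],[0,0,0],[0,0,0],[0,0,0]],"angular":[[0,0,0],[0,0,0],[0,0,0],[0,0,0],[0,0,0],[0,0,0]]}' 0.45; python3 st.py
```

```text
t: 19.05
tool_pos: [0.525, 0.0741, 0.1411]
ee_rot: [0.039, 0.966, -0.007, 0.255]
force: [-0.4, 0.6, 3.8]
width: 0.236
grip_force: 59.9
tip->mouth tool mm [-16.4 -36.9 -41.8] F tool [ 1.5 -0.4 -3.5] T tool [ 0.22 -0.14  0.01]
t: 19.55
tool_pos: [0.5249, 0.074, 0.1408]
ee_rot: [0.039, 0.966, -0.007, 0.255]
force: [-0.2, 0.8, 0.0]
width: 0.448
grip_force: 0.0
tip->mouth tool mm [-16.1 -37.1 -42. ] F tool [-0.2 -0.8 -0.2] T tool [ 0.03 -0.22 -0.07]
```

```bash
python3 -m jog '{"slide":[[0,0,-5],[0,0,-10],[0,0,-15],[0,0,-20],[0,0,-25],[0,0,-30],[0,0,-30],[0,0,-30],[0,0,-30],[0,0,0],[0,0,0]],"angular":[[0,0,0],[0,0,0],[0,0,0],[0,0,0],[0,0,0],[0,0,0],[0,0,0],[0,0,0],[0,0,0],[0,0,0],[0,0,0]]}'
python3 - <<'E'
from h import *
o=[]
for n,x,y in(("top",245,190),("scene",275,130)):
    f=np.mean([r.grab_frame(n).astype(float) for _ in range(4)],0)[:,:,::-1]
    o.append(cv2.resize(np.clip((f[y:y+75,x:x+70])*1.2,0,255).astype(np.uint8),(400,429),interpolation=cv2.INTER_CUBIC))
    for th in(0.05,): 
        Rh,m=head(th); 
        s,p,R=pose(); 
    # pin axis from the tool: mouth/knob top predicted at home
    a=-R.as_matrix()[:,2]; M=np.array([.5254,.074,.1409])-a*.0152
    print(n,"boss",(proj(n,M)-[x,y])*5.714,"knobtop",(proj(n,M+a*.028)-[x,y])*5.714)
cv2.imwrite("pics/out.png",np.hstack(o))
E
```

```text
t: 20.47
tool_pos: [0.4287, 0.0896, 0.3131]
ee_rot: [0.038, 0.965, -0.007, 0.258]
force: [-0.3, 0.3, -0.7]
width: 0.455
grip_force: 0.0
top boss [211.36909124 145.01671822] knobtop [201.65743638 169.54588701]
scene boss [238.29463871 240.4104246 ] knobtop [223.23525311 183.0131492 ]
```

View pics/out.png

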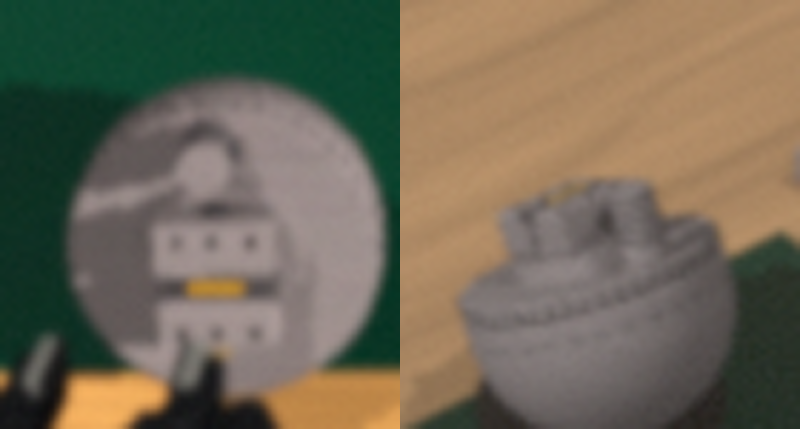

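Top view: the knob top is at (205,168), against (202,170) predicted when seated. Scene view: it is at (633,185), against about (630,179). The pin is therefore home within measurement error. The hard stop also came exactly 26 mm (44 − 18) below the shoulder contact. The gripper is clear, so I'm handing in.

```bash
python3 -c "
from cell import r
print(r.finish_job())"
```

```text
the job is handed in; nothing more can be done
None
```

The locking pin is through the flange and into the ball, with its knob hard down on the boss as far as force and both cameras show, and I let go, backed clear and handed the job in at about 21 s; no verdict was returned, I did not feel the 10–15 N detent on the way in, and the purple look-alike pin ended up lying flat, cause unknown.

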